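# Press the lid onto the tub

### The arm

A 6-joint arm with a two-finger parallel gripper is mounted at the origin on the work surface. World frame = base frame: x ahead of the robot, y to its left, z up, the work surface at z = 0. Lengths are in m, angles in rad, forces in N, time in s.
With the tool pointing down it reaches from about 0.3 to 0.875 m from the base axis. Payload 6.4 kg.
Tool frame: the origin (TCP) lies on the front face of the gripper's body, between the roots of the fingers; the fingertips stand 73 mm ahead of it and the grasp point (between the pads) lies ctrl.pinch_z ahead of it (ctrl.pinch_z is the distance from the TCP to the grasp point, in m); z points along the fingers, x is the direction in which the jaws open and shut, and the axes are right-handed (so a half turn about z gives the same grasp; the last joint's range is limited). The gripper opens to 85 mm and grips with 20 to 120 N. Pads are 22 mm wide; open, the fingers measure 114 mm over their backs; the gripper's body (76 mm by 85 mm) begins 54 mm behind the grasp point. The pads swing forward as they close: fully open they stand 13 mm farther back than shut.
Start: joints at [-1.384, 0.181, 1.607, -0, 1.354, -0.206], TCP at [0.22, -0.531, 0.304] pointing down, gripper open.
Joint ranges: [-2.99, 2.99], [-0.89, 2.07], [0.3, 2.58], [-1.14, 4.28], [0, 2.63], [-3.12, 3.12]. Speed limits (rad/s): [2.57, 2.57, 3.01, 3.14, 3.14, 3.14].

### API

Orientations are given as a unit quaternion [w, x, y, z].
In Python, from bench import ctrl gives the robot as it stands.
- The arm moves only by the tool move_arm, never from a script. Its argument "rows" is text: rows parted by semicolons, each of 7 numbers parted by spaces: the shift along the tool's x, y, z in cm, then the turn, a rotation vector about the tool's x, y, z in degrees, then the opening, from 0 (shut) to 1 (fully open). In form: x y z rx ry rz grip; .... A call has 1 to 20 rows; each row shifts and turns the commanded pose from where the row before left it, along the tool's axes as they then stand; what a row does not reach is not made up. A row lasts 1/10 s, in which the tool goes at most 50 mm and 8.59 degrees, less where a joint would pass 70% of its speed; a pose out of reach is approached as far as the arm can. A call with a gripper value outside its range is refused whole. The fingers move at their own pace and stop on an object; the grip force is fixed at half the most. Time passes only in rows, so rows that do not move let the fingers close. It gives the time, the measured TCP pose, the force and the opening at its end, in the units of the state.
- ctrl.get_obs(): the state, without advancing time (a new reading comes with each control period).
- ctrl.camera(name): name is "side" or "top"; returns a dict with "color" (420x560x3 uint8, blue, green, red), "fx", "fy", "cx", "cy" (pixels), "k1" (the pictures are not rectified: a ray, as slopes to the right and down, at radius r is drawn at 1 + k1 r^2 times it, then the intrinsics apply), "rvec" (rotation vector, rad) and "tvec" (3), from world to camera coordinates, as OpenCV has them. Camera axes: x right, y down, z forward; pixel columns grow to the right and rows downward; lengths in m; the calibration is good to about 2 mm. A picture is of the moment at which its call begins. There is no depth.
- ctrl.hand_in(): hands the job in, once; it reports no verdict.
Trained networks look in the newest picture that a camera, given by its name, has taken for a name from the list of things; names that differ only in an ending like _2 or _b are one class to them, and where a whole thing is asked for, a point or a joint stands for the part that bears it (a point fixed in the world has none). Each returns a list of dicts, best first, with "confidence" (0 to 1); they miss things now and then, are a little off and sometimes report something else, mostly with a low value. They report only what shows in the picture. A call takes as long as a camera call. They do not tell look-alikes from the thing itself.
- ctrl.look_for(camera, query): "bbox" ([left, top, right, bottom] in pixels, round what is visible of it).
- ctrl.trace(camera, query): "region" (420x560 bool, what is visible of it) and "bbox" ([left, top, right, bottom] in pixels, round what is visible of it).
The state is a dict: "time_s": time; "q": joint angles; "dq": joint speeds; "joint_efforts": joint torques, N m; "eef_pos": TCP position; "eef_rot": TCP orientation; "wrist_force": force on the tool from outside, world axes, zero at the start; "torque": the same for the moment, N m; "opening": opening from 0.0 (shut) to 1.0 (fully open).
Only numpy, scipy, OpenCV 4.12 (cv2) and the standard library are available. Lean on these libraries where they do the work, as an engineer would, in place of code of your own. Each camera call takes 0.05 s, during which the arm holds its last target.

### The job

Push the press's loading tray, with the red-lidded tub standing in it, fully home under the press. Wind the crank clockwise until the white platen just meets the lid, then give it one more half turn and let go, leaving the tub clamped. Do not over-tighten it, and leave the other things on the counter where they are.

Things in the scene. Friction and masses are not known exactly. Their poses are not given: they have to be found in the camera images.
- press: Bench lid press, fixed to the counter: grey base plate 190 x 190 x 16 mm, two steel posts 18 mm thick at y = -72 and +72 mm, grey crossbeam 40 (x) x 176 (y) mm from 155 to 180 mm high (post nuts to 188 mm). Origin: on the counter, on the upright screw axis; x points to the back of the press, along the tray's way in; z up.
- tray (a joint): Steel loading tray, 100 x 100 mm, on rails in the press: 0 m = drawn out (as at the start), 0.085 m = fully home against its stop, the tub then centred under the platen. Slides along the press's +x; friction about 2 N; it stays where it is left.
- tray_handle (a point): Centre of the tray's upright blue post, the handle: 18 mm diameter, 52 mm tall (this point is 18 mm below its top; its foot stands 26 mm above the counter). It lies 115 mm in front of (press -x from) the tray's centre, so 115 mm in front of the screw axis when the tray is home. Post and tray do not turn.
- tub: White tub with a red lid, loose, standing in the shallow recess of the tray (rim 6 mm high): 80 mm diameter, 60 mm tall over the lid, 280 to 560 g. Origin at the centre of its underside, which is 26 mm above the counter; z is its axis.
- ram: Press screw with all it carries (crank, collar, white 72 mm platen). Origin on the screw axis at the crank arm's underside, 235 mm above the counter at crank 0; axes as the press, does not turn. The platen's underside hangs 119 to 134 mm below this origin, set differently each time and not measured: it meets the lid somewhere between 0.9 and 1.9 turns from crank 0. Find it by feel.
- crank (a joint): Crank angle, rad, growing clockwise seen from above, which winds screw and platen down 16 mm per turn; at 0 the knob is in front of the screw axis (press -x); range 0 to 17.3. Friction is 7.5 N felt at the knob. The platen is sprung (90 N preload, then 5 N per mm): on meeting the lid the knob gets harder to push by about 4 N, then by 3.7 N per turn. The screw stays where it is left.
- crank_knob (a point): Centre of the upright red crank knob, 20 mm diameter, 40 mm tall, which spins freely on its pin, 55 mm from the screw axis; its foot stands 4 mm above the 12 mm thick dark crank arm, and nothing stands higher near it. The knob's centre lies 36 mm above the origin of ram.
- tub_b: Bystander: tub with a blue lid on the counter, 80 mm diameter, 60 mm tall; origin at its underside.
- tub_c: Bystander: tub with a green lid, same size; origin at its underside.
- cups: Bystander: upside-down stack of white cups, 86 mm diameter, 202 mm tall; origin at its underside.
- plates: Bystander: stack of white plates, 160 mm diameter, 54 mm tall; origin at its underside.
- cup: Bystander: single white cup, 84 mm diameter, 95 mm tall; origin at its underside.
- sauce: Bystander: jar with a red cap, 60 mm diameter, 130 mm tall; origin at its underside.
Things that resemble listed ones, but are neither listed nor needed, are in the scene too. What is shaped like the tub but black or brown is not meant.

How it is judged:
On the way, in this order (a step that is already met when the one before it is completed fails the run):
1. the tray, with the tub in it, is pushed fully home before the platen touches the lid (value of joint tray above 0.081 m and horizontal distance between tub and ram below 0.008 m and contact force between ram and tub below 1 N), for 0.2 s.
2. the platen is wound down onto the lid (contact force between ram and tub above 30 N), for 0.05 s.
At the end, for the whole second after the job is handed in: The tray is within 4 mm of home, the tub upright and within 8 mm of the screw axis, and the platen presses on its lid with 120 to 140 N, which is a half turn (within about 45 degrees either way) past first contact; the crank is at rest and let go (contact force between ram and tub between 120 and 140 N and value of joint tray above 0.081 m and horizontal distance between tub and ram below 0.008 m and angle between tub's own z axis and vertical below 0.06 rad and velocity of joint crank between -0.05 and 0.05 rad/s); the robot touches nothing.
It fails at once if the press is over-tightened: more than 152 N on the lid (some 100 degrees past the half turn) (contact force between ram and tub above 152 N).
It fails at once if another thing on the counter is shoved more than 30 mm (distance of any of tub_b, tub_c, cups, plates, cup, sauce from where it was at the start of the episode above 0.03 m).
It also fails if it takes over 72 s, if anything falls off the work surface, if the arm or the gripper's body presses on something with over 40 N, if the wrist force passes 120 N, or if a joint passes its speed limit or range.

## Working session

There is one attempt and no reset: what is moved stays moved. The work goes in short steps, Python scripts to look and compute and a tool call to move; the robot and the scene stay as the last step left them, time stands still between calls to the robot, and variables do not carry over. Pictures are saved under pics/ and viewed, and the job is handed in when it is done.

Besides the shell and the picture viewer there is one more tool, called after ">>>" by a JSON object that holds its "name" and its "arguments". move_arm: Moves the arm, as the interface text tells. Its arguments: {"type":"object","properties":{"rows":{"type":"string"}},"required":["rows"]}

```bash
mkdir -p pics; ls; cat > h.py <<'E'
import numpy as np, cv2
from bench import ctrl
E
python3 - <<'E'
from h import *
import pickle
o=ctrl.get_obs(); print(o); print(ctrl.pinch_z)
for n in ("side","top"):
    c=ctrl.camera(n); cv2.imwrite(f"pics/{n}0.png",c["color"]); pickle.dump(c,open(n+"0.pkl","wb"))
    print(n,{k:v for k,v in c.items() if k!="color"})
    for q in ["press","tray","tray_handle","tub","ram","crank","crank_knob","cups","plates","cup","sauce"]:
        print(q,[(np.round(r["bbox"]).tolist(),round(r["confidence"],2)) for r in ctrl.look_for(n,q)])
E
```

```text
pics
{'time_s': 0.0, 'q': array([-1.38431687e+00,  1.81547779e-01,  1.60799851e+00, -6.41173364e-06,
        1.35382667e+00, -2.06287121e-01]), 'dq': array([ 2.53547444e-05,  1.11782690e-03,  7.32583839e-04,  5.02792431e-05,
       -8.80215318e-04,  3.66313068e-03]), 'joint_efforts': array([-7.34512723e-04, -4.44874978e+01, -3.51339376e+01, -2.85019742e-04,
        9.26261331e-03,  2.67845616e-05]), 'eef_pos': array([ 0.22001884, -0.53077475,  0.30298485]), 'eef_rot': array([-6.33445757e-04,  8.31488415e-01, -5.55541378e-01, -6.25404731e-04]), 'wrist_force': array([ 0.32341745,  0.60177433, -0.05298792]), 'torque': array([-0.0186281 , -0.03887449, -0.01192591]), 'opening': 1.001324673018101}
0.0539
side {'fx': 508.9411436486287, 'fy': 508.9411436486287, 'cx': 270.33366714270664, 'cy': 210.56656591793606, 'k1': -0.16007494912395626, 'rvec': array([ 2.08833429, -0.64826034,  0.37736474]), 'tvec': array([-0.45007422,  0.31399061,  1.32228435])}
press [([220.0, 201.0, 282.0, 261.0], 0.81)]
tray [([224.0, 244.0, 251.0, 261.0], 0.79)]
tray_handle []
tub [([244.0, 263.0, 273.0, 294.0], 0.98
[... 710 characters left out ...]
0, 257.0, 190.0], 0.28)]
tray_handle [([236.0, 199.0, 266.0, 251.0], 0.69)]
tub [([288.0, 196.0, 312.0, 222.0], 0.96), ([218.0, 257.0, 247.0, 282.0], 0.92), ([278.0, 230.0, 301.0, 254.0], 0.84), ([144.0, 192.0, 170.0, 213.0], 0.77), ([234.0, 200.0, 263.0, 225.0], 0.68), ([148.0, 233.0, 172.0, 253.0], 0.64), ([191.0, 220.0, 213.0, 242.0], 0.57)]
ram [([232.0, 172.0, 257.0, 195.0], 0.78)]
crank [([227.0, 171.0, 251.0, 198.0], 0.76), ([366.0, 181.0, 403.0, 210.0], 0.7)]
crank_knob [([228.0, 186.0, 239.0, 194.0], 0.55), ([232.0, 173.0, 249.0, 197.0], 0.5)]
cups [([365.0, 180.0, 402.0, 209.0], 0.91)]
plates [([366.0, 232.0, 408.0, 281.0], 0.58)]
cup []
sauce [([177.0, 152.0, 200.0, 174.0], 0.69)]
```

```bash
python3 - <<'E'
import cv2,pickle
for n,(x0,y0,x1,y1) in (("side",(140,160,420,370)),("top",(120,110,400,320))):
    im=cv2.imread(f"pics/{n}0.png"); c=im[y0:y1,x0:x1]
    cv2.imwrite(f"pics/{n}0c.png",cv2.resize(c,(800,600),interpolation=cv2.INTER_CUBIC))
E
```

```text
(no output)
```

View pics/side0.png

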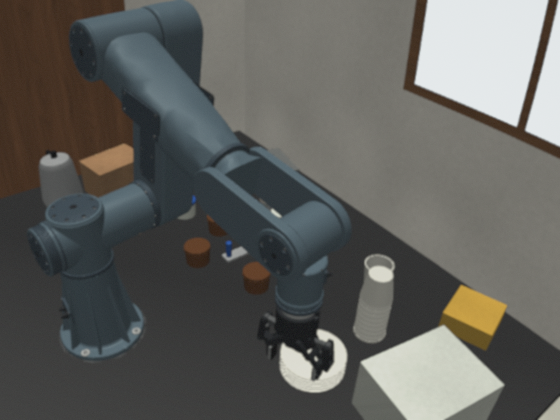

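View pics/side0c.png

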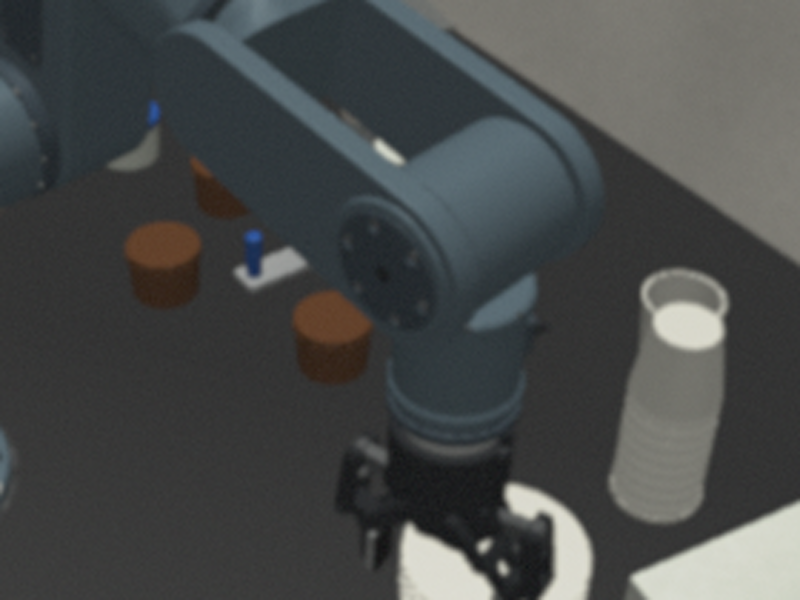

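View pics/top0c.png

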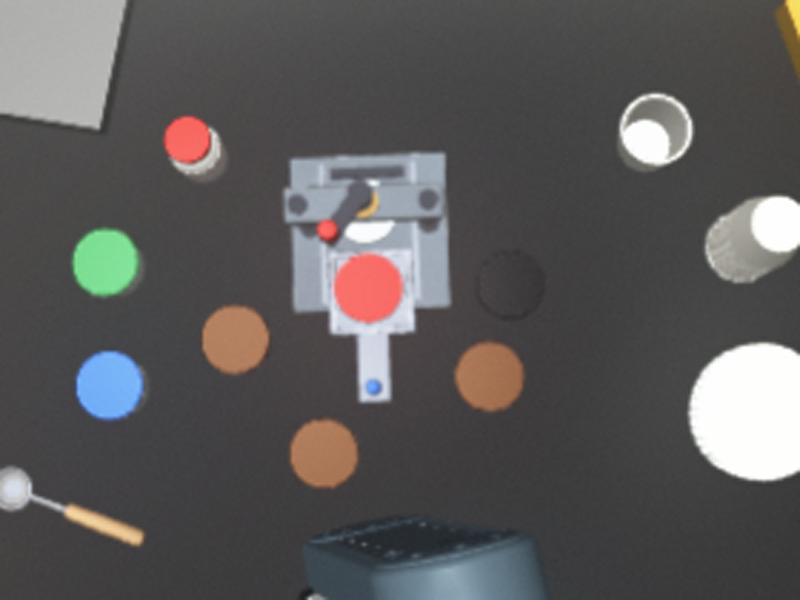

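The only red-lidded tub is at top px (249,211). The brown ones at (202,229), (233,269) and (291,242) and the black one at (298,210) are look-alikes. The red sauce cap is at (186,159), and the blue-lidded tub_b at (158,245) is not the handle, which is at (251,246).

```bash
cat >> h.py <<'E'
def cam(c):
    R=cv2.Rodrigues(np.array(c["rvec"]))[0]; t=np.array(c["tvec"]); K=np.array([[c["fx"],0,c["cx"]],[0,c["fy"],c["cy"]],[0,0,1]]); d=np.array([c["k1"],0,0,0,0.])
    return R,t,K,d
def toplane(c,uv,z):
    R,t,K,d=cam(c); p=cv2.undistortPoints(np.array(uv,float).reshape(-1,1,2),K,d).reshape(-1,2)
    r=np.c_[p,np.ones(len(p))]@R; o=-R.T@t
    return o+r*((z-o[2])/r[:,2])[:,None]
def proj(c,P):
    return cv2.projectPoints(np.array(P,float).reshape(-1,3),np.array(c["rvec"]),np.array(c["tvec"]),*cam(c)[2:])[0].reshape(-1,2)
E
python3 - <<'E'
from h import *
import pickle
c=pickle.load(open("top0.pkl","rb")); im=c["color"].astype(int)
print("cam",-cam(c)[0].T@cam(c)[1])
b,g,r=im[...,0],im[...,1],im[...,2]
def blobs(m,nm):
    n,l,s,ce=cv2.connectedComponentsWithStats(m.astype(np.uint8))
    for i in range(1,n):
        if s[i,4]>8: print(nm,s[i],ce[i].round(2))
blobs((r>150)&(g<110)&(b<110),"red"); blobs((b>130)&(r<100),"blue")
cv2.imwrite("pics/press.png",cv2.resize(c["color"][150:260,205:290],(600,776),interpolation=cv2.INTER_CUBIC)[:600])
E
```

```text
cam [ 0.38018525 -0.01282714  1.71743605]
red [177 151  17  16 207] [185.21 158.32]
red [ 67 169  32   2  34] [ 82.85 169.68]
red [ 38 171  12   1  12] [ 43.5 171. ]
red [ 54 170  11   2  11] [ 59.   170.91]
red [ 70 172  24  57 519] [ 81.12 200.36]
red [231 187   7   7  40] [234.05 189.82]
red [246 200  13  22 162] [252.97 210.38]
red [ 35 231  14   2  19] [ 42.   231.63]
red [ 51 231  10   1  10] [ 55.5 231. ]
red [ 78 230   9   2  11] [ 81.36 230.82]
red [293 232   9  21  60] [298.38 242.92]
blue [161 233   8   6   9] [164.78 235.33]
blue [148 251  18   6  18] [156.5  254.78]
blue [291 304  14  46 122] [298.3  326.16]
blue [477 308   5  20  28] [479.18 317.71]
blue [257 311  13  46  98] [262.44 334.57]
blue [482 329   3   9  13] [482.69 333.62]
blue [ 323  331  110   70 1217] [381.87 364.23]
blue [242 344   6  21  36] [244.75 353.72]
blue [320 348  39  35 327] [333.65 363.46]
blue [302 355  18  65 163] [311.44 386.79]
blue [267 362  16  58 116] [274.39 388.59]
blue [247 366   6  17  28] [249.14 374.21]
blue [321 374   8  11  23] [324.09 379.74]
```

View pics/press.png

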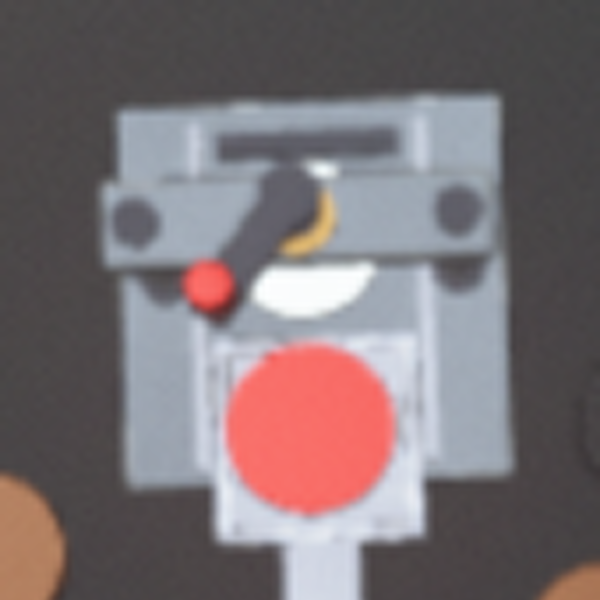

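```bash
python3 - <<'E'
from h import *
import pickle
c=pickle.load(open("top0.pkl","rb"))
f=lambda p:[205+(p[0]+.5)/7.06-.5,150+(p[1]+.5)/7.055-.5]
pl=toplane(c,[f(p) for p in [(118,110),(500,95),(512,472),(127,488)]],.016)
print("plate",pl.round(4),pl.mean(0).round(4))
nu=toplane(c,[f(p) for p in [(134,222),(459,210)]],.188); print("nuts",nu.round(4),nu.mean(0))
v=nu[0]-nu[1]; print("yaw nuts",np.arctan2(-v[0],v[1]), np.linalg.norm(v))
v=pl[0]+pl[1]-pl[2]-pl[3]; print("yaw plate",np.arctan2(v[1],v[0]))
hsv=cv2.cvtColor(c["color"],cv2.COLOR_BGR2HSV); h,s,vv=cv2.split(hsv)
def blobs(m,nm,z):
    n,l,st,ce=cv2.connectedComponentsWithStats(m.astype(np.uint8))
    for i in range(1,n):
        if 20<st[i,4]<900 and 200<ce[i][0]<300 and 150<ce[i][1]<260: print(nm,st[i],ce[i].round(2),toplane(c,[ce[i]],z).round(4))
blobs(((h<6)|(h>174))&(s>110)&(vv>120),"red",.086); blobs((h>100)&(h<125)&(s>110)&(vv>90),"blue",.078)
print("knob top",toplane(c,[[234.05,189.82]],.289).round(4))
print("hub",toplane(c,[f((290,187))],.245).round(4))
for p,z in (((186,159),.13),((157,201),.06),((158,245),.06),((202,229),.06),((233,269),.06),((291,242),.06),((298,210),.06)):print(p,toplane(c,[p],z).round(3))
E
```

```text
plate [[ 0.7094  0.1458  0.016 ]
 [ 0.7112 -0.0436  0.016 ]
 [ 0.5239 -0.0438  0.016 ]
 [ 0.5213  0.1447  0.016 ]] [0.6165 0.0508 0.016 ]
nuts [[ 0.6254  0.1235  0.188 ]
 [ 0.6265 -0.0207  0.188 ]] [0.62592725 0.05137272 0.188     ]
yaw nuts 0.007595927396132678 0.14421964331862527
yaw plate 0.0035288779135549783
red [231 187   7   7  42] [234.17 189.95] [[0.6106 0.0977 0.086 ]]
red [237 199  24  24 427] [248.39 210.33] [[0.5411 0.0519 0.086 ]]
knob top [[0.5823 0.0842 0.289 ]]
hub [[0.6294 0.0514 0.245 ]]
(186, 159) [[0.712 0.251 0.13 ]]
(157, 201) [[0.584 0.364 0.06 ]]
(158, 245) [[0.435 0.362 0.06 ]]
(202, 229) [[0.485 0.211 0.06 ]]
(233, 269) [[0.348 0.109 0.06 ]]
(291, 242) [[ 0.433 -0.087  0.06 ]]
(298, 210) [[ 0.54  -0.114  0.06 ]]
```

```bash
python3 - <<'E'
from h import *
import pickle
c=pickle.load(open("top0.pkl","rb"))
im=c["color"][238:254,242:260]; hsv=cv2.cvtColor(im,cv2.COLOR_BGR2HSV); m=(hsv[...,1]>90)&(hsv[...,0]>95)&(hsv[...,0]<130)
ys,xs=np.nonzero(m); print(len(xs),xs.mean()+242,ys.mean()+238, toplane(c,[[xs.mean()+242,ys.mean()+238]],.076))
for p,z in (((391.6,188.5),.2),((386,254),.054),((350,155),.08)):print(p,toplane(c,[p],z).round(3))
E
```

```text
21 250.0 245.0 [[0.42653632 0.04982645 0.076     ]]
(391.6, 188.5) [[ 0.586 -0.401  0.2  ]]
(386, 254) [[ 0.383 -0.408  0.054]]
(350, 155) [[ 0.72  -0.296  0.08 ]]
```

>>> {"name": "move_arm", "arguments": {"rows": "0 0 0 0 0 7.5 1; 0 0 0 0 0 7.5 1; 0 0 0 0 0 7.5 1; -4 -1 0 0 0 0 1; -4 -1 0 0 0 0 1; -4 -1 0 0 0 0 1; -4 -1 0 0 0 0 1; -4 -1 0 0 0 0 1; -4 -1 0 0 0 0 1; -4 -1 0 0 0 0 1; -4 -1 0 0 0 0 1; -4 -1 0 0 0 0 1; -4 -1 0 0 0 0 1; -4 -1 0 0 0 0 1; -4 -1 0 0 0 0 1; -4 -1 0 0 0 0 1; -4 -1 0 0 0 0 1; 0 0 0 0 0 0 1"}}

```text
time_s: 3.0
eef_pos: [0.3602, 0.0331, 0.3041]
eef_rot: [-0.001, 0.71, -0.704, -0.0]
wrist_force: [-0.1, -0.4, 0.4]
opening: 1.002
```

>>> {"name": "move_arm", "arguments": {"rows": "-0.9 -2.4 0 0 0 0 1; -0.85 -2.4 0 0 0 0 1; 0 0 0 6.67 0 0 1; 0 0 0 6.67 0 0 1; 0 0 0 6.66 0 0 1; 0 1.026 2.819 0 0 0 1; 0 1.026 2.819 0 0 0 1; 0 1.026 2.819 0 0 0 1; 0 1.026 2.819 0 0 0 1; 0 0 0 0 0 0 1; 0 0 0 0 0 0 1"}}

```text
time_s: 4.1
eef_pos: [0.4081, 0.0458, 0.1842]
eef_rot: [0.122, -0.696, 0.697, -0.122]
wrist_force: [-0.2, -0.3, 0.1]
opening: 0.998
```

```bash
python3 - <<'E'
from h import *
o=ctrl.get_obs(); print(o["eef_pos"],o["eef_rot"])
from scipy.spatial.transform import Rotation as R
q=o["eef_rot"]; M=R.from_quat([q[1],q[2],q[3],q[0]]).as_matrix(); print(M.round(3)); print(o["eef_pos"]+.0539*M[:,2])
c=ctrl.camera("side"); cv2.imwrite("pics/s1.png",cv2.resize(c["color"][150:350,130:400],(800,592)))
E
```

```text
[0.40808212 0.04577412 0.18418549] [ 0.12238219 -0.69618986  0.69666397 -0.12248098]
[[-0.001 -0.94   0.341]
 [-1.     0.001 -0.   ]
 [ 0.    -0.341 -0.94 ]]
[0.42646517 0.04576044 0.13351723]
```

View pics/s1.png

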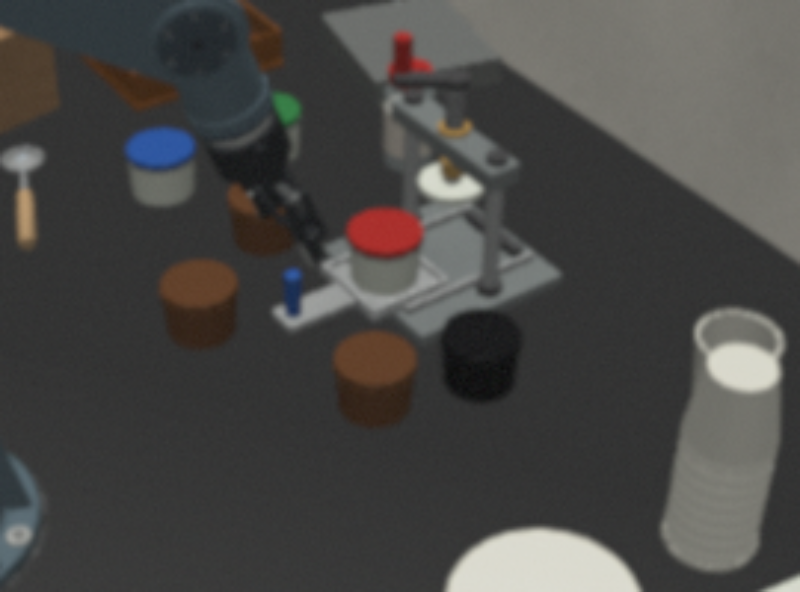

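Tray, tub (crop 385,245) and blue handle (crop 293,290) are clear of the gripper, and the red knob is at (403,50). Next I'll descend and grip the handle.

>>> {"name": "move_arm", "arguments": {"rows": "-0.45 0.86 2.36 0 0 0 1; 0 0.86 2.36 0 0 0 1; 0 0.86 2.36 0 0 0 1; 0 0 0 0 0 0 1; 0 0 0 0 0 0 0; 0 0 0 0 0 0 0; 0 0 0 0 0 0 0; 0 0 0 0 0 0 0; 0 0 0 0 0 0 0; 0 0 0 0 0 0 0; 0 0 0 0 0 0 0; 0 0 0 0 0 0 0"}}

```text
time_s: 5.35
eef_pos: [0.4088, 0.0515, 0.1096]
eef_rot: [-0.124, 0.696, -0.696, 0.123]
wrist_force: [-1.5, 9.1, 9.9]
opening: 0.198
```

>>> {"name": "move_arm", "arguments": {"rows": "0 -0.47 0.17 0 0 0 0; 0 -0.752 0.273 0 0 0 0; 0 -0.94 0.341 0 0 0 0; 0 -0.94 0.341 0 0 0 0; 0 -0.94 0.341 0 0 0 0; 0 -0.94 0.341 0 0 0 0; 0 -0.94 0.341 0 0 0 0; 0 -0.94 0.341 0 0 0 0; 0 -0.752 0.273 0 0 0 0; 0 -0.47 0.17 0 0 0 0; 0 0 0 0 0 0 0; 0 0 0 0 0 0 0"}}

```text
time_s: 6.55
eef_pos: [0.4937, 0.0524, 0.1096]
eef_rot: [-0.123, 0.697, -0.696, 0.122]
wrist_force: [-9.9, 11.1, 17.0]
opening: 0.196
```

>>> {"name": "move_arm", "arguments": {"rows": "0 -0.19 0.07 0 0 0 0; 0 0 0 0 0 0 0; 0 0 0 0 0 0 0"}}

```text
time_s: 6.85
eef_pos: [0.494, 0.0524, 0.1096]
eef_rot: [-0.122, 0.697, -0.696, 0.121]
wrist_force: [-28.1, 6.7, 37.3]
opening: 0.193
```

```bash
python3 - <<'E'
from h import *
import pickle
o=ctrl.get_obs(); print(o["eef_pos"],o["wrist_force"])
c=ctrl.camera("side"); pickle.dump(c,open("s2.pkl","wb")); cv2.imwrite("pics/s2.png",cv2.resize(c["color"][140:290,150:350],(800,600)))
E
```

```text
[0.49395182 0.05242032 0.10958103] [-28.0650572    6.73898329  37.31519097]
```

View pics/s2.png

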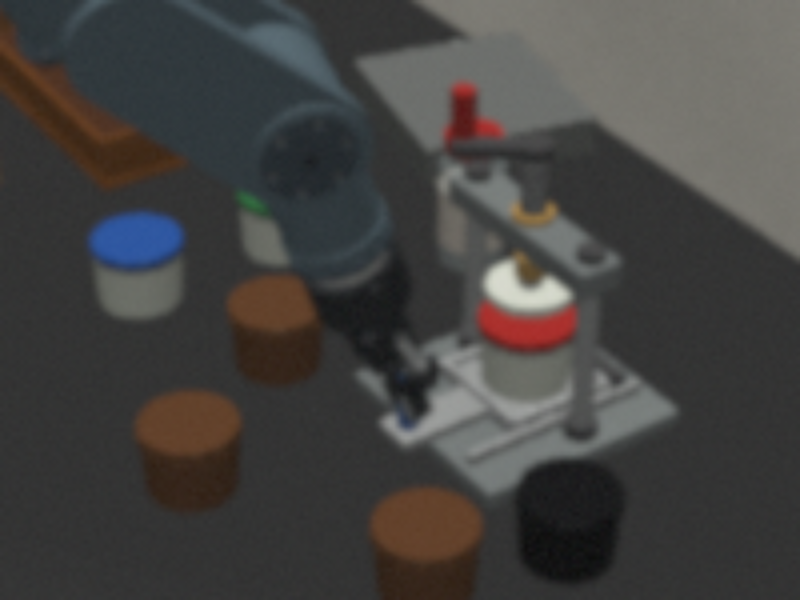

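>>> {"name": "move_arm", "arguments": {"rows": "0 0.14 -0.05 0 0 0 0; 0 0 0 0 0 0 0.6; 0 0 0 0 0 0 1; 0 0 0 0 0 0 1; 0 0 0 0 0 0 1; 0 0 0 0 0 0 1; 0 0 0 0 0 0 1; 0 -0.7 -1.88 0 0 0 1; 0 -1.026 -2.819 0 0 0 1; 0 -1.368 -3.76 0 0 0 1; 0 -1.368 -3.76 0 0 0 1; 0 -1.368 -3.76 0 0 0 1; 0 -1.368 -3.76 0 0 0 1; 0 -1.368 -3.76 0 0 0 1; 0 0 0 0 0 0 1; 0 0 0 0 0 0 1"}}

```text
time_s: 8.5
eef_pos: [0.495, 0.0507, 0.3597]
eef_rot: [-0.123, 0.696, -0.696, 0.124]
wrist_force: [0.4, 0.6, -0.4]
opening: 1.0
```

```bash
python3 - <<'E'
from h import *
import pickle
o=ctrl.get_obs(); print(o["eef_pos"],o["eef_rot"],o["wrist_force"],o["opening"])
c=pickle.load(open("s2.pkl","rb"))
f=lambda p:[150+(p[0]+.5)/4-.5,140+(p[1]+.5)/4-.5]
print(f((463,88)),proj(c,[[.583,.084,.289]]), "nuts",f((592,252)),f((478,172)),proj(c,[[.626,-.0205,.188],[.6255,.1235,.188]]))
t=ctrl.camera("top"); pickle.dump(t,open("t2.pkl","wb")); cv2.imwrite("pics/t2.png",cv2.resize(t["color"][140:290,150:350],(800,600)))
E
```

```text
[0.49495817 0.05072015 0.35972477] [-0.12343069  0.69625708 -0.69619556  0.12370403] [ 0.41659156  0.6409654  -0.44791505] 1.0004908826566619
[265.375, 161.625] [[265.10346359 162.17821827]] nuts [297.625, 202.625] [269.125, 182.625] [[296.43721157 202.60777367]
 [268.45572979 181.84798555]]
```

View pics/t2.png

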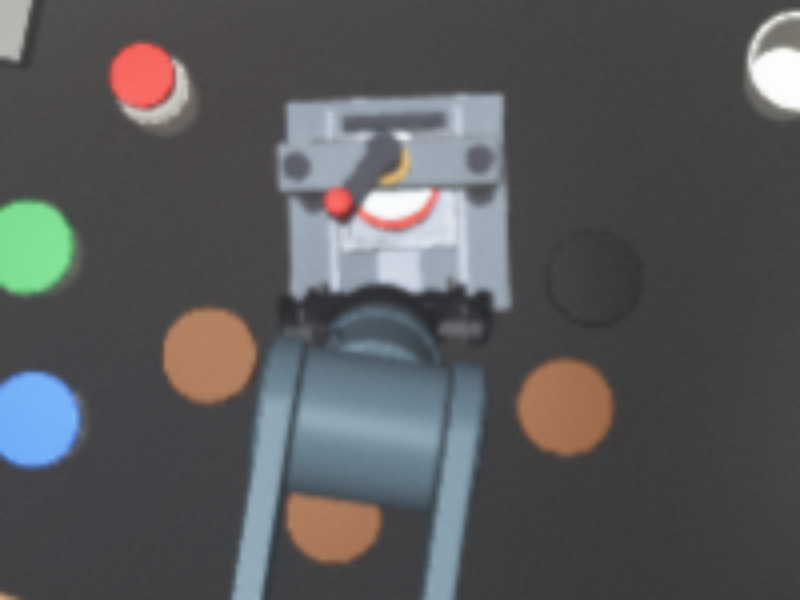

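>>> {"name": "move_arm", "arguments": {"rows": "0 -0.5 -1.3 -6.67 0 0 1; 0 0 0 -6.67 0 0 1; 0 0 0 -6.66 0 0 1; -1.1 -2.9 0 0 0 0 1; -1.1 -2.9 0 0 0 0 1; -1.2 -2.9 0 0 0 0 1; 0 0 0 0 0 0 1; 0 0 0 0 0 0 1; 0 0 0 0 0 0 1"}}

```text
time_s: 9.45
eef_pos: [0.5809, 0.0846, 0.3713]
eef_rot: [0.001, 0.707, -0.707, -0.001]
wrist_force: [-0.1, -0.6, -0.7]
opening: 0.997
```

>>> {"name": "move_arm", "arguments": {"rows": "0 -0.1 1.5 0 0 0 1; 0 0 1.5 0 0 0 1; 0 0 1.5 0 0 0 1; 0 0 0 0 0 0 1; 0 0 0 0 0 0 0; 0 0 0 0 0 0 0; 0 0 0 0 0 0 0; 0 0 0 0 0 0 0; 0 0 0 0 0 0 0; 0 0 0 0 0 0 0; 0 0 0 0 0 0 0; 0 0 0 0 0 0 0"}}

```text
time_s: 10.65
eef_pos: [0.5831, 0.0854, 0.3286]
eef_rot: [-0.001, 0.707, -0.707, 0.0]
wrist_force: [-1.1, 4.6, 5.1]
opening: 0.216
```

```bash
python3 - <<'E'
from h import *
o=ctrl.get_obs(); print(o["eef_pos"],o["wrist_force"],o["torque"],o["opening"])
c=ctrl.camera("side"); cv2.imwrite("pics/s3.png",cv2.resize(c["color"][110:260,180:380],(800,600)))
E
```

```text
[0.58314901 0.08540048 0.32855627] [-1.07271062  4.60300784  5.14951647] [ 0.70526468  0.20736853 -0.00291844] 0.2156387109273405
```

View pics/s3.png

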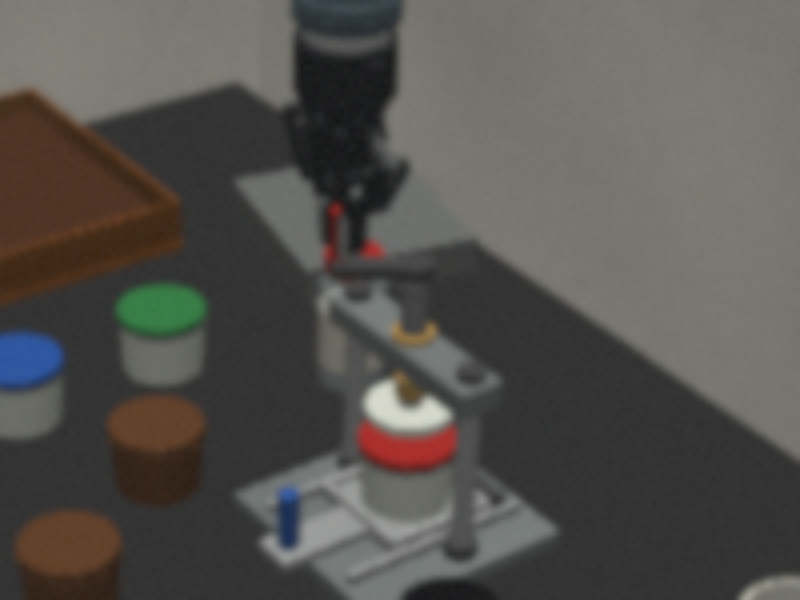

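```bash
cat > hel.py <<'E'
import numpy as np,sys
a,b,s=map(float,sys.argv[1:4]); r=5.5; n=int(round((b-a)/s)); P=None; acc=np.zeros(3); out=[]
f=lambda d:np.array([-r*np.sin(np.radians(d)), r*np.cos(np.radians(d)), 1.6*d/360])
for i in range(n):
    d=f(a+(i+1)*s)-f(a)-acc; d=d.round(2); acc+=d; out.append("%g %g %g 0 0 0 0"%tuple(d+0))
print("; ".join(out))
E
python3 hel.py 37 187 10; python3 hel.py 187 317 10
```

```text
-0.71 -0.64 0.04 0 0 0 0; -0.59 -0.76 0.05 0 0 0 0; -0.45 -0.84 0.04 0 0 0 0; -0.3 -0.92 0.05 0 0 0 0; -0.13 -0.94 0.04 0 0 0 0; 0.03 -0.96 0.05 0 0 0 0; 0.2 -0.94 0.04 0 0 0 0; 0.36 -0.89 0.05 0 0 0 0; 0.51 -0.81 0.04 0 0 0 0; 0.64 -0.71 0.04 0 0 0 0; 0.75 -0.6 0.05 0 0 0 0; 0.85 -0.45 0.04 0 0 0 0; 0.91 -0.29 0.05 0 0 0 0; 0.95 -0.13 0.04 0 0 0 0; 0.96 0.03 0.05 0 0 0 0
0.94 0.2 0.04 0 0 0 0; 0.89 0.36 0.05 0 0 0 0; 0.81 0.51 0.04 0 0 0 0; 0.71 0.64 0.05 0 0 0 0; 0.59 0.75 0.04 0 0 0 0; 0.45 0.85 0.05 0 0 0 0; 0.3 0.91 0.04 0 0 0 0; 0.13 0.95 0.05 0 0 0 0; -0.03 0.96 0.04 0 0 0 0; -0.2 0.94 0.04 0 0 0 0; -0.36 0.89 0.05 0 0 0 0; -0.51 0.81 0.04 0 0 0 0; -0.64 0.71 0.05 0 0 0 0
```

>>> {"name": "move_arm", "arguments": {"rows": "-0.71 -0.64 0.04 0 0 0 0; -0.59 -0.76 0.05 0 0 0 0; -0.45 -0.84 0.04 0 0 0 0; -0.3 -0.92 0.05 0 0 0 0; -0.13 -0.94 0.04 0 0 0 0"}}

```text
time_s: 11.2
eef_pos: [0.623, 0.1084, 0.3263]
eef_rot: [0.0, 0.708, -0.707, -0.002]
wrist_force: [-8.5, 6.4, 9.6]
opening: 0.219
```

>>> {"name": "move_arm", "arguments": {"rows": "0.03 -0.96 0.05 0 0 0 0; 0.2 -0.94 0.04 0 0 0 0; 0.36 -0.89 0.05 0 0 0 0; 0.51 -0.81 0.04 0 0 0 0; 0.64 -0.71 0.04 0 0 0 0"}}

```text
time_s: 11.7
eef_pos: [0.6675, 0.0919, 0.3242]
eef_rot: [-0.002, 0.708, -0.706, -0.001]
wrist_force: [-0.9, 9.3, 5.3]
opening: 0.212
```

>>> {"name": "move_arm", "arguments": {"rows": "0.75 -0.6 0.05 0 0 0 0; 0.85 -0.45 0.04 0 0 0 0; 0.91 -0.29 0.05 0 0 0 0; 0.95 -0.13 0.04 0 0 0 0; 0.96 0.03 0.05 0 0 0 0"}}

```text
time_s: 12.2
eef_pos: [0.6825, 0.0464, 0.3219]
eef_rot: [-0.002, 0.708, -0.707, 0.0]
wrist_force: [1.1, 7.8, 4.2]
opening: 0.212
```

>>> {"name": "move_arm", "arguments": {"rows": "0.94 0.2 0.04 0 0 0 0; 0.89 0.36 0.05 0 0 0 0; 0.81 0.51 0.04 0 0 0 0; 0.71 0.64 0.05 0 0 0 0; 0.59 0.75 0.04 0 0 0 0; 0.45 0.85 0.05 0 0 0 0"}}

```text
time_s: 12.8
eef_pos: [0.6491, 0.0027, 0.3191]
eef_rot: [-0.002, 0.708, -0.707, 0.0]
wrist_force: [3.5, 10.1, 4.1]
opening: 0.216
```

>>> {"name": "move_arm", "arguments": {"rows": "0.3 0.91 0.04 0 0 0 0; 0.13 0.95 0.05 0 0 0 0; -0.03 0.96 0.04 0 0 0 0; -0.2 0.94 0.04 0 0 0 0; -0.36 0.89 0.05 0 0 0 0; -0.51 0.81 0.04 0 0 0 0; -0.64 0.71 0.05 0 0 0 0"}}

```text
time_s: 13.5
eef_pos: [0.5889, 0.0145, 0.3162]
eef_rot: [-0.003, 0.707, -0.707, 0.003]
wrist_force: [12.2, 3.2, -2.1]
opening: 0.217
```

```bash
for a in 317 332 347 362 377 392 407 422 437 452 467 482 497 512 527 542 557 572 587 602 617 632 647 662 677; do echo $a; python3 hel.py $a $((a+15)) 5; done
```

```text
317
-0.36 0.31 0.02 0 0 0 0; -0.4 0.28 0.02 0 0 0 0; -0.41 0.24 0.03 0 0 0 0
332
-0.43 0.21 0.02 0 0 0 0; -0.45 0.16 0.02 0 0 0 0; -0.46 0.13 0.03 0 0 0 0
347
-0.47 0.09 0.02 0 0 0 0; -0.48 0.04 0.02 0 0 0 0; -0.48 0.01 0.03 0 0 0 0
362
-0.48 -0.04 0.02 0 0 0 0; -0.47 -0.08 0.02 0 0 0 0; -0.47 -0.12 0.03 0 0 0 0
377
-0.45 -0.16 0.02 0 0 0 0; -0.44 -0.2 0.02 0 0 0 0; -0.42 -0.24 0.03 0 0 0 0
392
-0.4 -0.27 0.02 0 0 0 0; -0.37 -0.31 0.02 0 0 0 0; -0.34 -0.33 0.03 0 0 0 0
407
-0.31 -0.36 0.02 0 0 0 0; -0.28 -0.4 0.02 0 0 0 0; -0.24 -0.41 0.03 0 0 0 0
422
-0.21 -0.43 0.02 0 0 0 0; -0.16 -0.45 0.02 0 0 0 0; -0.13 -0.46 0.03 0 0 0 0
437
-0.09 -0.47 0.02 0 0 0 0; -0.04 -0.48 0.02 0 0 0 0; -0.01 -0.48 0.03 0 0 0 0
452
0.04 -0.48 0.02 0 0 0 0; 0.08 -0.47 0.02 0 0 0 0; 0.12 -0.47 0.03 0 0 0 0
467
0.16 -0.45 0.02 0 0 0 0; 0.2 -0.44 0.02 0 0 0 0; 0.24 -0.42 0.03 0 0 0 0
482
0.27 -0.4 0.02 0 0 0 0; 0.31 -0.37 0.02 0 0 0 0; 0.33 -0.34 0.03 0 0 0 0
497
0.36 -0.31 0.02 0 0 0 0; 0.4 -0.28 0.02 0 0 0 0; 0.41 -0.24 0.03 0 0 0 0
512
0.43 -0.21 0.02 0 0 0 0; 0.45 -0.16 0.02 0 0 0 0; 0.46 -0.13 0.03 0 0 0 0
527
0.47 -0.09 0.02 0 0 0 0; 0.48 -0.04 0.02 0 0 0 0; 0.48 -0.01 0.03 0 0 0 0
542
0.48 0.04 0.02 0 0 0 0; 0.47 0.08 0.02 0 0 0 0; 0.47 0.12 0.03 0 0 0 0
557
0.45 0.16 0.02 0 0 0 0; 0.44 0.2 0.02 0 0 0 0; 0.42 0.24 0.03 0 0 0 0
572
0.4 0.27 0.02 0 0 0 0; 0.37 0.31 0.02 0 0 0 0; 0.34 0.33 0.03 0 0 0 0
587
0.31 0.36 0.02 0 0 0 0; 0.28 0.4 0.02 0 0 0 0; 0.24 0.41 0.03 0 0 0 0
602
0.21 0.43 0.02 0 0 0 0; 0.16 0.45 0.02 0 0 0 0; 0.13 0.46 0.03 0 0 0 0
617
0.09 0.47 0.02 0 0 0 0; 0.04 0.48 0.02 0 0 0 0; 0.01 0.48 0.03 0 0 0 0
632
-0.04 0.48 0.02 0 0 0 0; -0.08 0.47 0.02 0 0 0 0; -0.12 0.47 0.03 0 0 0 0
647
-0.16 0.45 0.02 0 0 0 0; -0.2 0.44 0.02 0 0 0 0; -0.24 0.42 0.03 0 0 0 0
662
-0.27 0.4 0.02 0 0 0 0; -0.31 0.37 0.02 0 0 0 0; -0.33 0.34 0.03 0 0 0 0
677
-0.36 0.31 0.02 0 0 0 0; -0.4 0.28 0.02 0 0 0 0; -0.41 0.24 0.03 0 0 0 0
```

>>> {"name": "move_arm", "arguments": {"rows": "-0.36 0.25 0.02 0 0 0 0; -0.4 0.24 0.02 0 0 0 0; -0.41 0.24 0.03 0 0 0 0"}}

```text
time_s: 13.8
eef_pos: [0.5813, 0.0247, 0.3156]
eef_rot: [0.001, -0.707, 0.707, -0.003]
wrist_force: [7.9, -4.5, 2.4]
opening: 0.217
```

>>> {"name": "move_arm", "arguments": {"rows": "-0.43 0.21 0.02 0 0 0 0; -0.45 0.16 0.02 0 0 0 0; -0.46 0.13 0.03 0 0 0 0"}}

```text
time_s: 14.1
eef_pos: [0.5756, 0.0373, 0.3149]
eef_rot: [-0.0, -0.707, 0.707, -0.003]
wrist_force: [2.8, -6.9, 4.3]
opening: 0.216
```

>>> {"name": "move_arm", "arguments": {"rows": "-0.47 0.09 0.02 0 0 0 0; -0.48 0.04 0.02 0 0 0 0; -0.48 0.01 0.03 0 0 0 0"}}

```text
time_s: 14.4
eef_pos: [0.5733, 0.0515, 0.3142]
eef_rot: [-0.001, -0.707, 0.707, -0.002]
wrist_force: [-3.2, -6.8, 7.9]
opening: 0.213
```

>>> {"name": "move_arm", "arguments": {"rows": "-0.48 -0.04 0.02 0 0 0 0; -0.47 -0.08 0.02 0 0 0 0; -0.47 -0.12 0.03 0 0 0 0"}}

```text
time_s: 14.7
eef_pos: [0.5747, 0.0661, 0.3135]
eef_rot: [-0.002, -0.707, 0.707, -0.001]
wrist_force: [-9.0, -6.0, 9.7]
opening: 0.213
```

>>> {"name": "move_arm", "arguments": {"rows": "-0.45 -0.16 0.02 0 0 0 0; -0.44 -0.2 0.02 0 0 0 0; -0.42 -0.24 0.03 0 0 0 0"}}

```text
time_s: 15.0
eef_pos: [0.5801, 0.0801, 0.3127]
eef_rot: [-0.002, -0.707, 0.707, 0.0]
wrist_force: [-12.2, -1.9, 11.1]
opening: 0.214
```

>>> {"name": "move_arm", "arguments": {"rows": "-0.44 -0.27 0.02 0 0 0 0; -0.41 -0.31 0.02 0 0 0 0; -0.34 -0.33 0.03 0 0 0 0"}}

```text
time_s: 15.3
eef_pos: [0.5894, 0.0926, 0.3121]
eef_rot: [0.001, 0.707, -0.707, -0.001]
wrist_force: [-10.2, 1.0, 10.8]
opening: 0.22
```

>>> {"name": "move_arm", "arguments": {"rows": "-0.31 -0.36 0.02 0 0 0 0; -0.28 -0.4 0.02 0 0 0 0; -0.24 -0.41 0.03 0 0 0 0"}}

```text
time_s: 15.6
eef_pos: [0.6011, 0.1016, 0.3114]
eef_rot: [0.001, 0.707, -0.707, -0.001]
wrist_force: [-9.4, 2.0, 11.5]
opening: 0.218
```

>>> {"name": "move_arm", "arguments": {"rows": "-0.21 -0.43 0.02 0 0 0 0; -0.16 -0.45 0.02 0 0 0 0; -0.13 -0.46 0.03 0 0 0 0"}}

```text
time_s: 15.9
eef_pos: [0.6147, 0.107, 0.3107]
eef_rot: [0.0, 0.707, -0.707, -0.001]
wrist_force: [-8.0, 4.1, 10.8]
opening: 0.219
```

>>> {"name": "move_arm", "arguments": {"rows": "-0.09 -0.47 0.02 0 0 0 0; -0.04 -0.48 0.02 0 0 0 0; -0.01 -0.48 0.03 0 0 0 0"}}

```text
time_s: 16.2
eef_pos: [0.6292, 0.1087, 0.31]
eef_rot: [-0.0, 0.708, -0.707, -0.001]
wrist_force: [-7.2, 5.2, 8.7]
opening: 0.214
```

>>> {"name": "move_arm", "arguments": {"rows": "0.04 -0.48 0.02 0 0 0 0; 0.08 -0.47 0.02 0 0 0 0; 0.12 -0.47 0.03 0 0 0 0"}}

```text
time_s: 16.5
eef_pos: [0.6436, 0.1066, 0.3094]
eef_rot: [-0.0, 0.708, -0.707, -0.001]
wrist_force: [-4.9, 6.5, 8.4]
opening: 0.217
```

>>> {"name": "move_arm", "arguments": {"rows": "0.16 -0.45 0.02 0 0 0 0; 0.2 -0.44 0.02 0 0 0 0; 0.24 -0.42 0.03 0 0 0 0"}}

```text
time_s: 16.8
eef_pos: [0.657, 0.1006, 0.3087]
eef_rot: [-0.001, 0.708, -0.707, -0.001]
wrist_force: [-3.9, 5.9, 7.8]
opening: 0.215
```

```bash
cat > tan.py <<'E'
import numpy as np
L=[l.split() for l in open("log.txt") if l.strip()]
D=np.array(L,float)
from scipy.optimize import least_squares
s=least_squares(lambda p:np.hypot(D[:,0]-p[0],D[:,1]-p[1])-.055,[.628,.053]); c=s.x; print("centre",c.round(4),abs(s.fun).max().round(4))
th=np.unwrap(np.arctan2(D[:,1]-c[1],c[0]-D[:,0]))
for i,d in enumerate(D):
    t=np.array([np.sin(th[i]),np.cos(th[i])]); n=np.array([-np.cos(th[i]),np.sin(th[i])])
    print(round(np.degrees(th[i]),1),"tan %.1f rad %.1f"%(-d[3:5]@t,d[3:5]@n))
E
cat > log.txt <<'E'
.623 .1084 .3263 -8.5 6.4
.6675 .0919 .3242 -.9 9.3
.6825 .0464 .3219 1.1 7.8
.6491 .0027 .3191 3.5 10.1
.5889 .0145 .3162 12.2 3.2
.5813 .0247 .3156 7.9 -4.5
.5756 .0373 .3149 2.8 -6.9
.5733 .0515 .3142 -3.2 -6.8
.5747 .0661 .3135 -9 -6
.5801 .0801 .3127 -12.2 -1.9
.5894 .0926 .3121 -10.2 1
.6011 .1016 .3114 -9.4 2
.6147 .107 .3107 -8 4.1
.6292 .1087 .31 -7.2 5.2
.6436 .1066 .3094 -4.9 6.5
.657 .1006 .3087 -3.9 5.9
E
python3 tan.py
```

```text
centre [0.6281 0.0536] 0.0004
84.7 tan 7.9 rad 7.2
135.8 tan 7.3 rad 5.8
187.6 tan 7.9 rad 0.1
247.6 tan 7.1 rad -8.0
315.1 tan 6.3 rad -10.9
328.3 tan 8.0 rad -4.4
342.7 tan 7.4 rad -0.6
357.8 tan 6.7 rad 3.5
373.2 tan 7.9 rad 7.4
388.9 tan 7.6 rad 9.8
405.2 tan 6.5 rad 7.9
420.6 tan 7.2 rad 6.4
435.9 tan 6.8 rad 5.9
451.1 tan 7.3 rad 5.1
466.3 tan 6.5 rad 4.9
481.6 tan 6.4 rad 3.0
```

>>> {"name": "move_arm", "arguments": {"rows": "0.27 -0.4 0.02 0 0 0 0; 0.31 -0.37 0.02 0 0 0 0; 0.33 -0.34 0.03 0 0 0 0"}}

```text
time_s: 17.1
eef_pos: [0.6683, 0.0914, 0.308]
eef_rot: [-0.001, 0.708, -0.707, -0.0]
wrist_force: [-3.6, 6.3, 8.2]
opening: 0.216
```

>>> {"name": "move_arm", "arguments": {"rows": "0.36 -0.31 0.02 0 0 0 0; 0.4 -0.28 0.02 0 0 0 0; 0.41 -0.24 0.03 0 0 0 0"}}

```text
time_s: 17.4
eef_pos: [0.6767, 0.0797, 0.3074]
eef_rot: [-0.001, 0.708, -0.707, -0.0]
wrist_force: [-1.8, 6.7, 7.2]
opening: 0.217
```

>>> {"name": "move_arm", "arguments": {"rows": "0.43 -0.21 0.02 0 0 0 0; 0.45 -0.16 0.02 0 0 0 0; 0.46 -0.13 0.03 0 0 0 0"}}

```text
time_s: 17.7
eef_pos: [0.6818, 0.0663, 0.3067]
eef_rot: [-0.001, 0.708, -0.707, -0.0]
wrist_force: [-2.9, 7.0, 8.5]
opening: 0.217
```

>>> {"name": "move_arm", "arguments": {"rows": "0.47 -0.09 0.02 0 0 0 0; 0.48 -0.04 0.02 0 0 0 0; 0.48 -0.01 0.03 0 0 0 0"}}

```text
time_s: 18.0
eef_pos: [0.6832, 0.0532, 0.3062]
eef_rot: [-0.002, 0.708, -0.706, -0.001]
wrist_force: [-1.4, 11.2, 7.4]
opening: 0.214
```

>>> {"name": "move_arm", "arguments": {"rows": "0.48 0.04 0.02 0 0 0 0; 0.47 0.08 0.02 0 0 0 0; 0.47 0.12 0.03 0 0 0 0"}}

```text
time_s: 18.3
eef_pos: [0.6812, 0.0392, 0.3055]
eef_rot: [-0.003, 0.708, -0.706, -0.0]
wrist_force: [0.2, 11.7, 7.8]
opening: 0.212
```

>>> {"name": "move_arm", "arguments": {"rows": "0.45 0.16 0.02 0 0 0 0; 0.44 0.2 0.02 0 0 0 0; 0.42 0.24 0.03 0 0 0 0"}}

```text
time_s: 18.6
eef_pos: [0.6756, 0.026, 0.3049]
eef_rot: [-0.003, 0.708, -0.706, 0.0]
wrist_force: [2.6, 11.7, 5.8]
opening: 0.213
```

```bash
cat >> log.txt <<'E'
.6683 .0914 .308 -3.6 6.3
.6767 .0797 .3074 -1.8 6.7
.6818 .0663 .3067 -2.9 7
.6832 .0532 .3062 -1.4 11.2
.6812 .0392 .3055 .2 11.7
.6756 .026 .3049 2.6 11.7
E
python3 tan.py | tail -8; python3 - <<'E'
from h import *
c=ctrl.camera("side"); cv2.imwrite("pics/s4.png",cv2.resize(c["color"][150:260,210:350],(763,600),interpolation=cv2.INTER_CUBIC))
E
```

```text
466.3 tan 6.5 rad 4.9
481.6 tan 6.4 rad 3.0
496.8 tan 7.1 rad 1.7
511.8 tan 6.8 rad 1.6
526.7 tan 7.5 rad -1.2
540.5 tan 11.2 rad -1.5
555.2 tan 11.3 rad -2.9
570.2 tan 11.4 rad -3.6
```

View pics/s4.png

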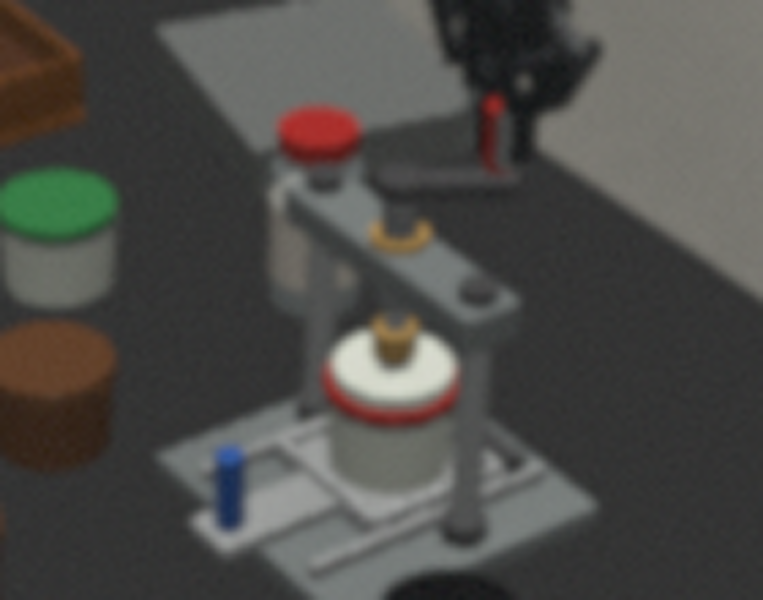

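Clear step: tangential force goes from about 7 N to 11.2 N at about 531°, and the picture shows the platen seated on the lid (crop 395,370). The target is about 711°.

```bash
python3 hel.py 572 652 10; python3 hel.py 652 712 10
```

```text
0.77 0.58 0.04 0 0 0 0; 0.65 0.7 0.05 0 0 0 0; 0.52 0.8 0.04 0 0 0 0; 0.38 0.88 0.05 0 0 0 0; 0.21 0.94 0.04 0 0 0 0; 0.05 0.96 0.05 0 0 0 0; -0.11 0.95 0.04 0 0 0 0; -0.29 0.91 0.05 0 0 0 0
-0.44 0.85 0.04 0 0 0 0; -0.57 0.77 0.05 0 0 0 0; -0.7 0.65 0.04 0 0 0 0; -0.81 0.53 0.05 0 0 0 0; -0.88 0.37 0.04 0 0 0 0; -0.93 0.22 0.05 0 0 0 0
```

>>> {"name": "move_arm", "arguments": {"rows": "0.77 0.58 0.04 0 0 0 0; 0.65 0.7 0.05 0 0 0 0; 0.52 0.8 0.04 0 0 0 0; 0.38 0.88 0.05 0 0 0 0; 0.21 0.94 0.04 0 0 0 0; 0.05 0.96 0.05 0 0 0 0; -0.11 0.95 0.04 0 0 0 0; -0.29 0.91 0.05 0 0 0 0"}}

```text
time_s: 19.45
eef_pos: [0.6103, 0.0015, 0.3015]
eef_rot: [-0.004, 0.707, -0.707, 0.004]
wrist_force: [14.2, 2.5, -0.1]
opening: 0.216
```

>>> {"name": "move_arm", "arguments": {"rows": "-0.44 0.85 0.04 0 0 0 0; -0.57 0.77 0.05 0 0 0 0; -0.7 0.65 0.04 0 0 0 0; -0.81 0.53 0.05 0 0 0 0; -0.88 0.37 0.04 0 0 0 0; -0.93 0.22 0.05 0 0 0 0; 0 0 0 0 0 0 0; 0 0 0 0 0 0 0"}}

```text
time_s: 20.25
eef_pos: [0.5744, 0.0423, 0.2988]
eef_rot: [-0.001, -0.707, 0.707, -0.003]
wrist_force: [-1.7, -8.6, 8.7]
opening: 0.216
```

```bash
python3 - <<'E'
from h import *
o=ctrl.get_obs(); p=o["eef_pos"]; print(p,o["wrist_force"],np.degrees(np.arctan2(p[1]-.0536,.6281-p[0]))+720)
E
```

```text
[0.57439281 0.04229071 0.2988062 ] [-1.65883556 -8.6413126   8.68907745] 708.1087741760582
```

>>> {"name": "move_arm", "arguments": {"rows": "0 0 0 0 0 0 0.5; 0 0 0 0 0 0 1; 0 0 0 0 0 0 1; 0 0 0 0 0 0 1; 0 0 0 0 0 0 1; 0 0 0 0 0 0 1; 0 0 0 0 0 0 1; 0 0 -1 0 0 0 1; 0 0 -2 0 0 0 1; 0 0 -3 0 0 0 1; 0 0 -3 0 0 0 1; 0 0 -3 0 0 0 1; 0 4 0 0 0 0 1; 0 4 0 0 0 0 1; 0 4 0 0 0 0 1; 0 4 0 0 0 0 1; 0 0 0 0 0 0 1; 0 0 0 0 0 0 1"}}

```text
time_s: 22.05
eef_pos: [0.4133, 0.0448, 0.4183]
eef_rot: [0.001, -0.707, 0.707, -0.001]
wrist_force: [-0.5, 0.1, -0.5]
opening: 1.004
```

```bash
python3 - <<'E'
from h import *
o=ctrl.get_obs(); print(o["eef_pos"],o["wrist_force"],o["opening"])
t=ctrl.camera("top"); cv2.imwrite("pics/t5.png",cv2.resize(t["color"][140:290,150:350],(800,600),interpolation=cv2.INTER_CUBIC))
hsv=cv2.cvtColor(t["color"],cv2.COLOR_BGR2HSV); h,s,v=cv2.split(hsv)
m=((h<6)|(h>174))&(s>110)&(v>120)
n,l,st,ce=cv2.connectedComponentsWithStats(m.astype(np.uint8))
for i in range(1,n):
    if st[i,4]>10 and 220<ce[i][0]<280 and 150<ce[i][1]<240:
        p=toplane(t,[ce[i]],.26)[0]; print(st[i],p.round(4),np.degrees(np.arctan2(p[1]-.052,.626-p[0]))+720)
c=ctrl.camera("side"); cv2.imwrite("pics/s5.png",cv2.resize(c["color"][140:290,180:380],(800,600),interpolation=cv2.INTER_CUBIC))
E
```

```text
[0.41325822 0.04481171 0.41832238] [-0.50176123  0.12972573 -0.52853845] 1.0039933997270938
[246 191  11   7  40] [0.572  0.0387 0.26  ] 706.1558573197026
```

View pics/t5.png

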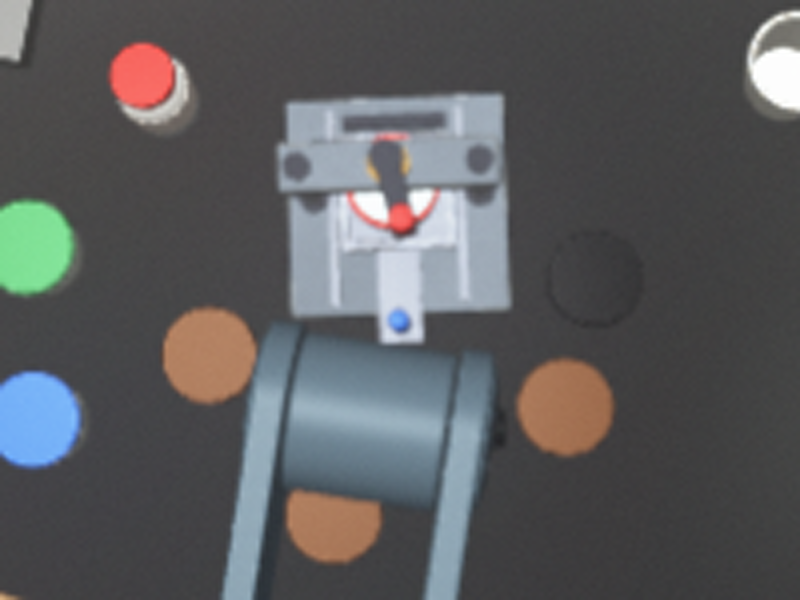

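View pics/s5.png

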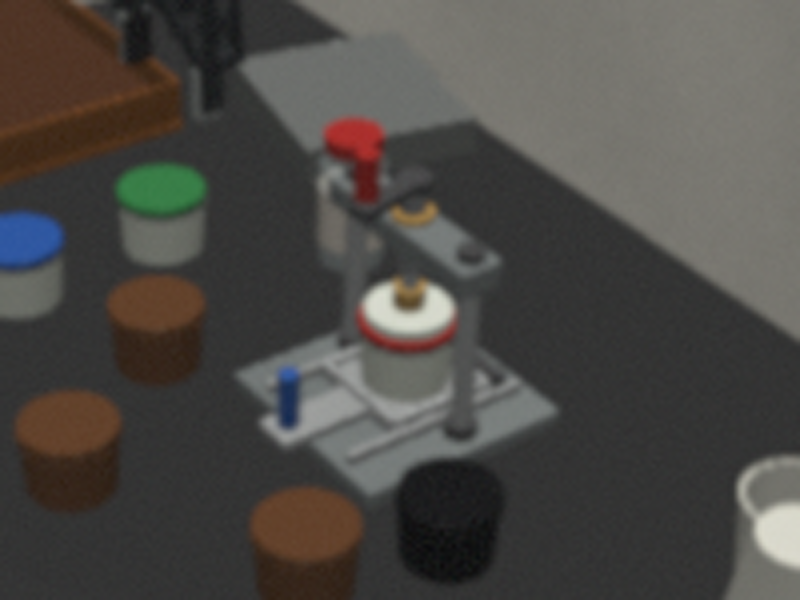

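The top view shows the knob at crop (400,217), in front of the axis, and the handle at (399,321), the home position. The tub is clamped, the gripper is clear and the bystanders are undisturbed.

```bash
python3 -c "
from bench import ctrl
print(ctrl.hand_in())"
```

```text
the job is handed in; nothing more can be done
None
```

The job is handed in: the tray is fully home, the tub is clamped half a turn past first contact, and the crank is released. The hand-in gives no verdict, and the press force on the lid was never measured directly.

- **Tray:** I gripped the blue handle and pushed it in about 85 mm, until it hit the stop at about 28 N. The later pictures show it still home, with the tub centred under the platen.
- **Contact:** While winding clockwise, the push on the knob rose from about 7 N to 11.2 N between 527° and 541°. I took first contact as about 531°.
- **Half turn:** I stopped at about 708° by arm position, against a target of 711°. After release, the picture gave about 706°. That is about 175–177° past contact, well inside the 45° allowance, and should mean roughly 130 N on the lid.
- **Last checks:** The gripper is open and clear, with about 0.5 N or less on each axis at the wrist. The bystanders still in view look undisturbed; I did not re-measure any of them. The arm finished at 22 s of the 72 s allowed.

No check failed or disagreed beyond that 2° difference.

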